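Take the small saucepan off the heat

TASK

The smaller saucepan is done: slide it gently along the glass, without lifting it, off its cooking zone onto the square stone rest in the middle of the hob, so that it stands wholly on the rest. Turn the knob in front of the zone it came from fully off. The larger saucepan must stay where it is with its own knob left on, and nothing else nearby should be disturbed.

Things in the scene. Friction and masses are not known exactly. Their poses are not given: they have to be found in the camera images.
- hob: Fixed black glass slab 310 (x) x 580 (y) x 6 mm; origin at the centre of its underside; x to the back (away from the robot), y to the robot's left. Flat glass top at z = 6 mm. Two 180 mm zone rings centred at x = +50, y = +/-180 mm; a square stone rest flush between them; a knob in front (robot side) of each zone at x = -100, y = +/-180 mm.
- rest (a point): Centre of the 170 x 170 mm square pale stone rest, flush with the glass top, midway between the two zones; axes as the hob's.
- small_pan: Smaller plain steel saucepan, 120 mm outside diameter, 70 mm high, 4 mm wall, 0.65 kg, open at the top, with a black handle 16 mm thick, 54 to 72 mm above the base, reaching 188 mm from the pan's axis along its x (roughly to the back). Origin at the centre of its underside. It stands on the left or the right zone.
- large_pan: Larger plain steel saucepan of the same form, 164 mm outside diameter, 90 mm high, 0.95 kg, handle reaching 210 mm from its axis along its x. Origin at the centre of its underside. It stands on the other zone and stays there.
- knob_left (a joint): Rotary knob in front of the left zone (+y). Value in rad: 0 = off, at its stop, bar straight front to back (along hob x) with its white mark at the robot end; grows clockwise seen from above, to 1.6. Starts on at 0.9 to 1.4; turn anticlockwise to switch off.
- knob_right (a joint): Rotary knob in front of the right zone (-y). Value in rad: 0 = off, at its stop, bar straight front to back (along hob x) with its white mark at the robot end; grows clockwise seen from above, to 1.6. Starts on at 0.9 to 1.4; turn anticlockwise to switch off.
- knob_left_grip (a point): Point on the left knob's axis at the height to grip its bar, 37 mm above the glass; its x axis lies along the bar and turns with it. The aluminium bar is 57 long, 14 thick, its top 44 mm above the glass; it stands on a 60 mm disc whose top is 14 mm above the glass.
- knob_right_grip (a point): Point on the right knob's axis at the height to grip its bar, 37 mm above the glass; its x axis lies along the bar and turns with it. The aluminium bar is 57 long, 14 thick, its top 44 mm above the glass; it stands on a 60 mm disc whose top is 14 mm above the glass.
- oil_bottle: Bystander: green glass bottle, 66 mm diameter, 210 mm high, left of the hob; origin under its centre.
- mug: Bystander: white mug, 84 mm diameter, 95 mm high, left of the hob, handle to the left; origin under its centre.
- bowl: Bystander: blue bowl, 160 mm diameter, 65 mm high, right of the hob; origin under its centre.

How it is judged:
At the end, for the whole second after the job is handed in: The small pan stands flat, still and wholly on the stone rest (its centre within 25 mm of the rest's centre along each side); the knob of the zone it came from is off (below 0.12 rad); the large pan is within 20 mm of where it started and its knob is still on (above 0.7 rad) (x of small_pan in the frame of rest between -0.025 and 0.025 m and y of small_pan in the frame of rest between -0.025 and 0.025 m and z of small_pan in the frame of rest below 0.004 m and angle between small_pan's own z axis and vertical below 0.05 rad and linear speed of small_pan below 0.01 m/s and distance of large_pan from where it was at the start of the episode below 0.02 m and ((y of large_pan in the frame of rest below -0.1 m and value of joint knob_left below 0.12 rad and value of joint knob_right above 0.7 rad) or (y of large_pan in the frame of rest above 0.1 m and value of joint knob_right below 0.12 rad and value of joint knob_left above 0.7 rad))); the robot touches nothing.
It fails at once if the small pan is lifted more than 12 mm off the glass or tipped by more than 0.2 rad (z of small_pan in the frame of rest above 0.012 m or angle between small_pan's own z axis and vertical above 0.2 rad).
It fails at once if the small pan is shoved faster than 0.4 m/s (linear speed of small_pan above 0.4 m/s).
It fails at once if the large pan is moved more than 20 mm (distance of large_pan from where it was at the start of the episode above 0.02 m).
It fails at once if the large pan's own knob is turned down below 0.7 rad ((y of large_pan in the frame of rest below -0.1 m and value of joint knob_right below 0.7 rad) or (y of large_pan in the frame of rest above 0.1 m and value of joint knob_left below 0.7 rad)).
It fails at once if the bottle, the mug or the bowl is moved more than 30 mm (distance of any of oil_bottle, mug, bowl from where it was at the start of the episode above 0.03 m).
It also fails if it takes over 48 s, if anything falls off the work surface, if the arm or the gripper's body presses on something with over 40 N, if the wrist force passes 120 N, or if a joint passes its speed limit or range.

ROBOT

A 6-joint arm with a two-finger parallel gripper is mounted at the origin on the work surface. World frame = base frame: x ahead of the robot, y to its left, z up, the work surface at z = 0. Lengths are in m, angles in rad, forces in N, time in s.
With the tool pointing down it reaches from about 0.25 to 0.775 m from the base axis. Payload 4 kg.
Tool frame: the origin (TCP) lies midway between the tips of the shut fingers; the grasp point (between the pads) lies grip_point_offset behind it (grip_point_offset is the distance from the TCP to the grasp point, in m); z points along the fingers, y is the line along which they close (so a half turn about z gives the same grasp; the last joint's range is limited). The gripper opens to 94 mm and grips with 3 to 60 N. Pads are 16 mm wide; open, the fingers measure 119 mm over their backs; the gripper's body (75 mm by 177 mm) begins 78 mm behind the grasp point.
Start: joints at [1.059, 0.087, 1.371, -0, 1.684, -0.103], TCP at [0.219, 0.505, 0.206] pointing down, gripper open.
Joint ranges: [-3.1, 3.1], [-0.76, 2.03], [0.27, 2.55], [-1.08, 4.22], [0.17, 2.65], [-2.57, 2.57]. Speed limits (rad/s): [2.79, 2.79, 3.14, 3.14, 3.14, 3.14].

INTERFACE

Orientations are given as [roll, pitch, yaw] about the fixed x, y, z axes, in that order (R = Rz(yaw) Ry(pitch) Rx(roll)).
In Python, from bench import * gives the robot as it stands. The module is installed in compiled form; this text tells all that it offers.
- The arm moves only by the tool apply_moves, never from a script. Its argument "commands" is a list of rows, each a list of 7 numbers: the turn, a rotation vector about the world's x, y, z in rad, then the shift along the world's x, y, z in m, then the opening in per cent of the stroke, from 0 (shut) to 100 (fully open). In form: [[ax, ay, az, x, y, z, jaw], ...]. A call has exactly 5 rows; each row is the pose to reach, as a shift and turn from the pose commanded when the call began; what a row does not reach only later rows make up. A row lasts 1/10 s, in which the tool goes at most 50 mm and 8.59 degrees, less where a joint would pass 70% of its speed; a pose out of reach is approached as far as the arm can. A call with a gripper value outside its range is refused whole. The fingers move at their own pace and stop on an object; the grip force is fixed at half the most. Time passes only in rows, so rows that repeat a pose let the fingers close, or fill a call up. It gives the time, the measured TCP pose, the force, the opening and the grip force at its end, in the units of the state.
- get_obs(): the state, without advancing time (a new reading comes with each control period).
- snapshot(name): name is "scene" or "top" or "wrist"; returns a dict with "pixels" (480x640x3 uint8, red, green, blue), "vertical_fov" (degrees; the focal length in pixels is half the picture's height over the tangent of half this angle, whatever the lens; pixels are square), "cx", "cy" (the principal point, pixels), "k1" (the pictures are not rectified: a ray, as slopes to the right and down, at radius r is drawn at 1 + k1 r^2 times it, then the intrinsics apply), "rvec" (rotation vector, rad) and "tvec" (3), from world to camera coordinates, as OpenCV has them. Camera axes: x right, y down, z forward; pixel columns grow to the right and rows downward; lengths in m; the calibration is good to about 2 mm. A picture is of the moment at which its call begins. There is no depth.
- close_job(): hands the job in; it is judged then, once.
Trained networks look in the newest picture that a camera, given by its name, has taken for a name from the list of things; names that differ only in an ending like _2 or _b are one class to them, and where a whole thing is asked for, a point or a joint stands for the part that bears it (a point fixed in the world has none). Each returns a list of dicts, best first, with "score" (0 to 1); they miss things now and then, are a little off and sometimes report something else, mostly with a low value. They report only what shows in the picture. A call takes as long as a camera call.
- masks_of(camera, query): "mask" (480x640 bool, what is visible of it) and "extent" ([left, top, right, bottom] in pixels, round what is visible of it).
- place_of(camera, query): "pixel" ([column, row] in pixels: a listed point, or the origin of a listed thing).
The state is a dict: "time": time; "joint_positions": joint angles; "qvel": joint speeds; "joint_torque": joint torques, N m; "tool_pos": TCP position; "ee_rot": TCP orientation; "wrist_force": force on the tool from outside, world axes, zero at the start; "wrist_torque": the same for the moment, N m; "width": finger opening in m; "finger_force": force on a finger pad.
Only numpy, scipy, OpenCV 4.12 (cv2) and the standard library are available. Lean on these libraries where they do the work, as an engineer would, in place of code of your own. Each camera call takes 0.05 s, during which the arm holds its last target. There are 200 camera calls.

## Working session

There is one attempt and no reset: what is moved stays moved. The work goes in short steps, Python scripts to look and compute and a tool call to move; the robot and the scene stay as the last step left them, time stands still between calls to the robot, and variables do not carry over. Pictures are saved under pics/ and viewed, at most 10 in all, crops included, and the job is handed in when it is done.

Besides the shell and the picture viewer there is one more tool, called after "Emit:" in YAML: its name, and indented under it one key for each argument. apply_moves: Moves the arm, as the interface text tells. Its arguments: {"type":"object","properties":{"commands":{"type":"array"}},"required":["commands"]}

```bash
mkdir -p pics; cat > h.py <<'E'
from bench import *
import numpy as np, cv2
def snap(n,save=None):
    s=snapshot(n)
    if save: cv2.imwrite('pics/'+save,s['pixels'][:,:,::-1])
    return s
def ray(s,p):
    f=240/np.tan(np.radians(s['vertical_fov'])/2)
    d=np.array([(p[0]-s['cx'])/f,(p[1]-s['cy'])/f]); u=d.copy()
    for _ in range(30): u=d/(1+s['k1']*(u@u))
    R=cv2.Rodrigues(np.array(s['rvec'],float))[0]; t=np.array(s['tvec'],float).ravel()
    return -R.T@t, R.T@np.array([u[0],u[1],1])
def at(s,p,z):
    o,d=ray(s,p); return o+d*(z-o[2])/d[2]
E
python3 - <<'E'
from h import *
o=get_obs(); print(o)
Z={'rest':.006,'small_pan':.006,'large_pan':.006,'knob_left_grip':.043,'knob_right_grip':.043,'hob':0,'oil_bottle':0,'mug':0,'bowl':0}
for c in ['top','scene']:
    s=snap(c,c+'0.png'); print(c,ray(s,(320,240)))
    for q,z in Z.items():
        for r in place_of(c,q)[:2]: print(q,np.round(r['pixel'],1),round(r['score'],2),np.round(at(s,r['pixel'],z),4))
E
```

```text
{'time': 0.0, 'joint_positions': array([ 1.05891078e+00,  8.79656254e-02,  1.37222691e+00,  1.12675551e-05,
        1.68359885e+00, -1.03093629e-01]), 'qvel': array([-9.76912368e-04,  3.90266133e-04,  4.95792968e-04, -1.16229716e-03,
        8.49487673e-04, -8.77929332e-05]), 'joint_torque': array([ 6.51953815e-04, -3.40170872e+01, -3.02431118e+01,  7.20100547e-02,
        3.26351461e-02, -1.77990000e-04]), 'tool_pos': array([0.21835669, 0.50420808, 0.20431225]), 'ee_rot': array([-3.13940675e+00, -2.37413196e-04,  2.73280174e+00]), 'wrist_force': array([-0.2896421 ,  1.06013354,  0.60011845]), 'wrist_torque': array([-0.00544713,  0.03866696, -0.02774834]), 'finger_force': 0.0, 'width': 0.09379654693047115}
top (array([ 0.42141988, -0.01815299,  1.4453501 ]), array([ 0.08924042, -0.03233276, -0.99603569]))
rest [293.8 215.7] 0.68 [ 0.6071 -0.0016  0.006 ]
small_pan [369.3 207.4] 0.89 [ 0.6308 -0.1811  0.006 ]
small_pan [222.  283.5] 0.55 [0.4427 0.164  0.006 ]
large_pan [218.1 223.3] 0.95 [0.5852 0.1779 0.006 ]
knob_left_grip [222.4 285.2] 0.84 [0.4383 0.1583 0.043 ]
knob_right_grip [380.1 270. ] 0.85 [ 0.4806 -0.2032  0.043 ]
hob [296.8 233.8] 0.85 [ 0.5646 -0.0096  0.    ]
oil_bottle [ 99.2 190.1] 0.88 [0.6609 0.4711 0.    ]
mug [103.3 266.9] 0.91 [0.4755 0.4511 0.    ]
bowl [507.8 239.5] 0.63 [ 0.5614 -0.5173  0.    ]
scene (array([ 1.53008401, -0.55289235,  0.91572898]), array([-0.70511154,  0.37545724, -0.60157356]))
rest [338.3 270.7] 0.92 [ 0.6134 -0.0045  0.006 ]
small_pan [280.9 294.2] 0.8 [ 0.6302 -0.1873  0.006 ]
large_pan [382.8 246.1] 0.78 [0.5729 0.1699 0.006 ]
knob_left_grip [357.  212.8] 0.67 [0.4319 0.1613 0.043 ]
knob_right_grip [254.6 254.7] 0.75 [ 0.4879 -0.2035  0.043 ]
hob [327.8 265.9] 0.79 [ 0.5757 -0.0177  0.    ]
oil_bottle [479.1 238.4] 0.67 [ 0.6638  0.4628 -0.    ]
mug [433.3 209.8] 0.73 [0.4733 0.4346 0.    ]
bowl [144.6 316.8] 0.56 [ 0.5488 -0.524   0.    ]
```

View pics/top0.png

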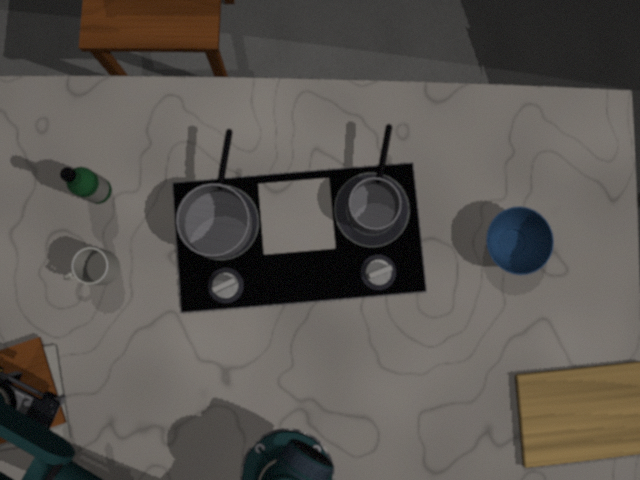

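View pics/scene0.png

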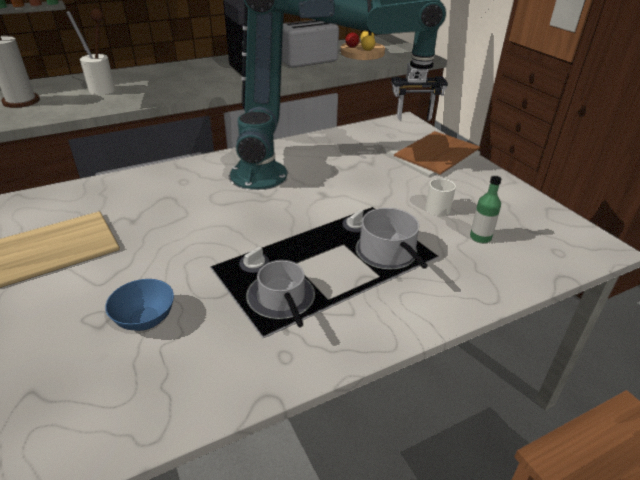

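The top view shows the small pan on the right zone (pan at about (375,203)) and the large pan on the left (218,220). The right knob's bar at (379,271) is turned on. The scene view agrees. Next I fit the hob and the knob angle.

```bash
python3 - <<'E'
from h import *
import bench
print([n for n in dir(bench) if not n.startswith('_')][:40], getattr(bench,'grip_point_offset',None))
s=snap('top')
c=np.array([at(s,p,.006)[:2] for p in [(174,183),(413,164),(425,291),(182,311)]]);print(c.round(4),'ctr',c.mean(0).round(4))
e=(c[0]-c[1])+(c[3]-c[2]); yaw=np.arctan2(e[1],e[0])-np.pi/2; print('yaw',yaw,np.linalg.norm(e)/2)
m=masks_of('top','rest'); 
hm=masks_of('top','hob')
for r in hm[:1]: print(r['score'],r['extent'])
g=s['pixels'].astype(int).sum(2)
# rest quad
w=np.zeros((480,640),np.uint8); w[175:260,255:340]=(g[175:260,255:340]>330)
n,l,st,ce=cv2.connectedComponentsWithStats(w); k=1+np.argmax(st[1:,4])
cs=cv2.findContours((l==k).astype(np.uint8),0,2)[0]; q=cv2.minAreaRect(cs[0]); 
Q=np.array([at(s,p,.006)[:2] for p in cv2.boxPoints(q)]);print('rest',Q.round(4),Q.mean(0).round(4))
# knob bars
for nm,(x,y) in {'R':(379,271),'L':(226,286)}.items():
    b=g[y-22:y+22,x-22:x+22]; b=np.where(b>360,1,0); ys,xs=np.nonzero(b)
    P=np.array([at(s,(x-22+i,y-22+j),.05)[:2] for i,j in zip(xs,ys)]);
    ev,V=np.linalg.eigh(np.cov(P.T)); print(nm,len(P),P.mean(0).round(4),np.sqrt(ev*12).round(4),np.arctan2(V[1,1],V[0,1]))
cr=np.hstack([cv2.resize(s['pixels'][y-25:y+25,x-25:x+25],(400,400),interpolation=2) for x,y in [(226,286),(379,271)]])
cv2.imwrite('pics/kn.png',cr[:,:,::-1])
E
```

```text
['IKError', 'close_job', 'get_obs', 'grip_point_offset', 'masks_of', 'place_of', 'snapshot'] 0.0188
[[ 0.6803  0.2876]
 [ 0.7387 -0.2858]
 [ 0.4346 -0.315 ]
 [ 0.376   0.2564]] ctr [ 0.5574 -0.0142]
yaw 0.10186021105562437 0.575389240421857
0.82 [172.0, 159.7, 427.6, 313.1]
rest [[ 0.6801  0.0837]
 [ 0.6978 -0.0808]
 [ 0.5347 -0.0972]
 [ 0.5174  0.0655]] [ 0.6075 -0.0072]
R 110 [ 0.4782 -0.2035] [0.0291 0.0489] 2.2231471289487947
L 98 [0.4363 0.1517] [0.0317 0.0476] 1.8723962984396176
```

View pics/kn.png

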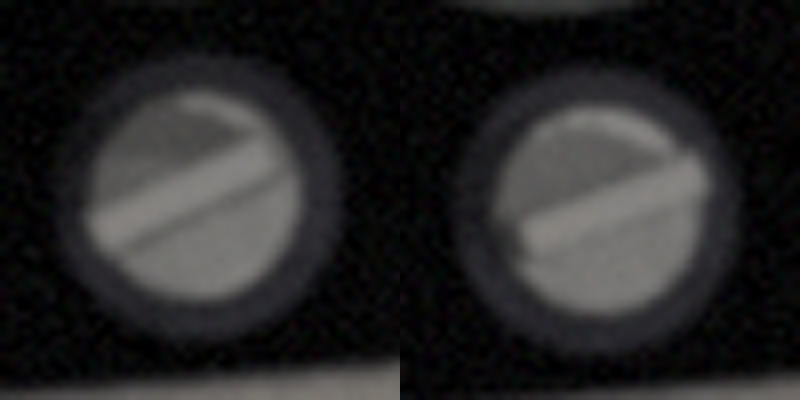

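The crops show the right knob's bar running from about (371,276) to (391,268) in the full image. I'll compute its angle, and move over the knob first for a wrist check.

```bash
python3 - <<'E'
from h import *
s=snap('top')
a=at(s,(370.6,275.6),.05);b=at(s,(390.9,267.9),.05);d=a-b
print(a,b,(a+b)/2,np.linalg.norm(d),np.arctan2(d[1],d[0]),get_obs()['ee_rot'])
E
```

```text
[ 0.46712488 -0.18061305  0.05      ] [ 0.48563016 -0.22706514  0.05      ] [ 0.47637752 -0.2038391   0.05      ] 0.050002418474199326 1.949899755805006 [ 3.14145152e+00 -1.10027109e-05  2.73281857e+00]
```

Emit:
apply_moves:
  commands:
    - [0,0,-0.1,0.02,-0.05,0.02,100]
    - [0,0,-0.2,0.05,-0.1,0.04,100]
    - [0,0,-0.3,0.07,-0.15,0.05,100]
    - [0,0,-0.4,0.09,-0.2,0.05,100]
    - [0,0,-0.5,0.11,-0.25,0.05,100]

```text
time: 1.7
tool_pos: [0.3178, 0.2817, 0.2559]
ee_rot: [3.139, 0.0, 2.229]
wrist_force: [0.5, 0.7, 0.4]
width: 0.0939
finger_force: 0.0
```

Emit:
apply_moves:
  commands:
    - [0,0,-0.06,0.015,-0.046,0,100]
    - [0,0,-0.12,0.03,-0.092,0,100]
    - [0,0,-0.18,0.044,-0.138,0,100]
    - [0,0,-0.24,0.06,-0.184,0,100]
    - [0,0,-0.28,0.075,-0.23,0,100]

```text
time: 2.2
tool_pos: [0.3923, 0.0513, 0.2552]
ee_rot: [3.14, 0.0, 1.951]
wrist_force: [-0.0, -0.3, -0.3]
width: 0.0938
finger_force: 0.0
```

Emit:
apply_moves:
  commands:
    - [0,0,0,0.015,-0.046,0,80]
    - [0,0,0,0.03,-0.092,0,80]
    - [0,0,0,0.044,-0.138,-0.02,80]
    - [0,0,0,0.06,-0.184,-0.04,80]
    - [0,0,0,0.073,-0.228,-0.06,80]

```text
time: 2.7
tool_pos: [0.4644, -0.1728, 0.1965]
ee_rot: [3.14, 0.001, 1.952]
wrist_force: [1.2, -0.0, -0.3]
width: 0.075
finger_force: 0.0
```

Emit:
apply_moves:
  commands:
    - [0,0,0,0,0,-0.02,60]
    - [0,0,0,0,0,-0.04,60]
    - [0,0,0,0,0,-0.06,60]
    - [0,0,0,0,0,-0.06,60]
    - [0,0,0,0,0,-0.06,60]

```text
time: 3.2
tool_pos: [0.4638, -0.1706, 0.1369]
ee_rot: [-3.141, -0.0, 1.953]
wrist_force: [0.0, -0.2, 0.2]
width: 0.0564
finger_force: 0.0
```

```bash
python3 - <<'E'
from h import *
s=snap('wrist','w1.png'); o=get_obs(); print(o['tool_pos'],o['ee_rot'],o['joint_positions'].round(2))
for z in [.043]:
  for r in place_of('wrist','knob_right_grip')[:3]: print(r['pixel'],r['score'],at(s,r['pixel'],z))
E
```

```text
[ 0.46438588 -0.17077316  0.13784685] [3.14042822e+00 1.21202024e-03 1.95298155e+00] [-0.47 -0.01  1.61  0.    1.54 -0.85]
[320.6, 288.0] 0.78 [ 0.48015572 -0.20503684  0.043     ]
```

View pics/w1.png

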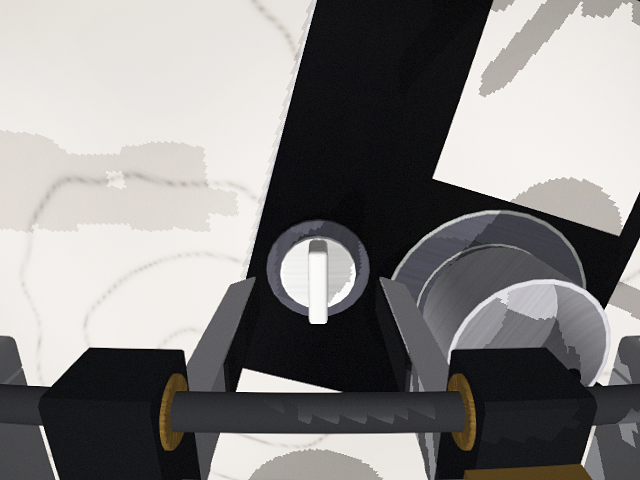

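The wrist view shows the bar vertical at column 317, so the tool yaw matches it. I'll centre over the knob and go down.

Emit:
apply_moves:
  commands:
    - [0,0,0,0.007,-0.016,0,60]
    - [0,0,0,0.014,-0.033,-0.02,60]
    - [0,0,0,0.014,-0.033,-0.04,60]
    - [0,0,0,0.014,-0.033,-0.06,60]
    - [0,0,0,0.014,-0.033,-0.06,60]

```text
time: 3.8
tool_pos: [0.4767, -0.2039, 0.0744]
ee_rot: [-3.138, -0.003, 1.952]
wrist_force: [0.0, 1.0, 0.3]
width: 0.0565
finger_force: 0.0
```

```bash
python3 - <<'E'
from h import *
s=snap('wrist','w2.png'); o=get_obs(); print(o['tool_pos'],o['ee_rot'],o['wrist_force'])
for r in place_of('wrist','knob_right_grip')[:3]: print(r['pixel'],r['score'],at(s,r['pixel'],.043))
print([[(f,at(s,(c,f),.05).round(4)[:2]) for f in (240,300,340,380)] for c in (320,)])
E
```

```text
[ 0.47763554 -0.20418899  0.07612618] [-3.14040123e+00 -1.15683791e-03  1.95239618e+00] [-0.34063369  0.30294236 -0.04455299]
[323.3, 269.6] 0.63 [ 0.47958954 -0.20255401  0.043     ]
[[(240, array([ 0.4707, -0.1854])), (300, array([ 0.4836, -0.2174])), (340, array([ 0.4929, -0.2405])), (380, array([ 0.5029, -0.2654]))]]
```

View pics/w2.png

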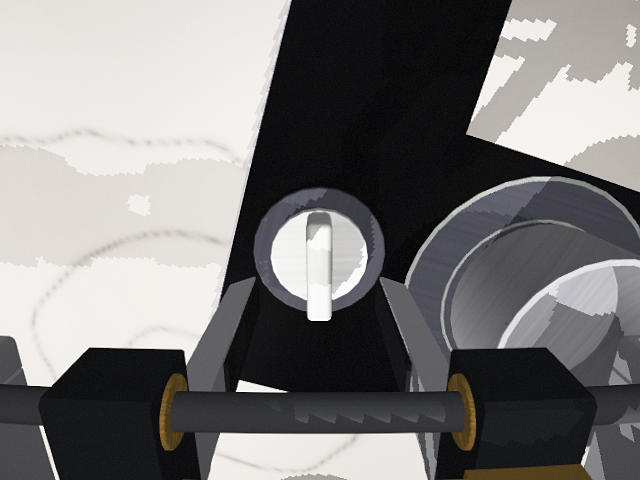

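The bar is centred between the fingers, from (319,215) to (319,320). Now down 49 mm and close.

Emit:
apply_moves:
  commands:
    - [0,0,0,0.001,0,-0.018,60]
    - [0,0,0,0.001,0,-0.034,60]
    - [0,0,0,0.001,0,-0.048,60]
    - [0,0,0,0.001,0,-0.049,60]
    - [0,0,0,0.001,0,-0.049,30]

```text
time: 4.4
tool_pos: [0.4793, -0.2039, 0.0283]
ee_rot: [3.141, 0.001, 1.953]
wrist_force: [-0.1, -0.2, 0.2]
width: 0.0517
finger_force: 0.0
```

Emit:
apply_moves:
  commands:
    - [0,0,0,0,0,0,0]
    - [0,0,0,0,0,0,0]
    - [0,0,0,0,0,0,0]
    - [0,0,0,0,0,0,0]
    - [0,0,0,0,0,0,0]

```text
time: 4.9
tool_pos: [0.4778, -0.2042, 0.028]
ee_rot: [-3.139, 0.0, 1.953]
wrist_force: [-3.1, -0.9, 2.2]
width: 0.0138
finger_force: 30.0
```

Emit:
apply_moves:
  commands:
    - [0,0,0.12,0,0,0,0]
    - [0,0,0.24,0,0,0,0]
    - [0,0,0.36,0,0,0,0]
    - [0,0,0.48,0,0,0,0]
    - [0,0,0.6,0,0,0,0]

```text
time: 5.4
tool_pos: [0.4784, -0.2037, 0.028]
ee_rot: [-3.141, -0.001, 2.558]
wrist_force: [-2.2, 0.4, 2.6]
width: 0.0138
finger_force: 30.0
```

Emit:
apply_moves:
  commands:
    - [0,0,0.12,0,0,0,0]
    - [0,0,0.24,0,0,0,0]
    - [0,0,0.36,0,0,0,0]
    - [0,0,0.48,0,0,0,0]
    - [0,0,0.6,0,0,0,0]

```text
time: 5.9
tool_pos: [0.4786, -0.203, 0.028]
ee_rot: [3.14, -0.001, -3.126]
wrist_force: [-1.3, 2.0, 3.2]
width: 0.0136
finger_force: 30.0
```

Emit:
apply_moves:
  commands:
    - [0,0,0.03,0,0,0,0]
    - [0,0,0.06,0,0,0,0]
    - [0,0,0.08,0,0,0,0]
    - [0,0,0.08,0,0,0,0]
    - [0,0,0.08,0,0,0,0]

```text
time: 6.4
tool_pos: [0.4786, -0.2029, 0.028]
ee_rot: [3.14, -0.001, -3.051]
wrist_force: [-2.9, 4.3, 5.8]
width: 0.0135
finger_force: 30.0
```

```bash
python3 - <<'E'
from h import *
o=get_obs()
for k in ['tool_pos','ee_rot','wrist_force','wrist_torque','width','joint_positions']: print(k,o[k])
E
```

```text
tool_pos [ 0.47858179 -0.20291462  0.0279841 ]
ee_rot [ 3.14007218e+00 -5.75266969e-04 -3.05063709e+00]
wrist_force [-2.92265376  4.34008181  5.79411569]
wrist_torque [0.76066877 0.59507634 0.04804707]
width 0.013483957818663616
joint_positions [-5.10745474e-01  1.27117323e-01  1.68962636e+00  9.56280516e-04
  1.32618397e+00 -2.17272914e+00]
```

Emit:
apply_moves:
  commands:
    - [0,0,0.02,0,0,0,0]
    - [0,0,0.03,0,0,0,0]
    - [0,0,0.04,0,0,0,0]
    - [0,0,0.04,0,0,0,0]
    - [0,0,0.04,0,0,0,0]

```text
time: 6.9
tool_pos: [0.4786, -0.2029, 0.028]
ee_rot: [3.14, -0.0, -3.012]
wrist_force: [-3.5, 3.4, 4.9]
width: 0.0138
finger_force: 30.3
```

```bash
python3 - <<'E'
from h import *
o=get_obs()
for k in ['ee_rot','wrist_force','wrist_torque','width']: print(k,o[k])
E
```

```text
ee_rot [ 3.13977916e+00 -3.17542189e-04 -3.01218241e+00]
wrist_force [-3.46004155  3.43185311  4.89818234]
wrist_torque [ 0.80296617  0.56539434 -0.478188  ]
width 0.013786149209576735
```

The stop torque is felt, so the knob is off. I'll release and rise.

Emit:
apply_moves:
  commands:
    - [0,0,-0.02,0,0,0,50]
    - [0,0,-0.02,0,0,0,50]
    - [0,0,-0.02,0,0,0,50]
    - [0,0,-0.02,0,0,0.04,50]
    - [0,0,-0.02,0,0,0.08,50]

```text
time: 7.4
tool_pos: [0.4777, -0.2033, 0.1067]
ee_rot: [3.139, -0.003, -3.031]
wrist_force: [0.7, 0.7, 0.3]
width: 0.0465
finger_force: 0.0
```

Emit:
apply_moves:
  commands:
    - [0,0,0,0,0,0.02,50]
    - [0,0,0,0,0,0.04,50]
    - [0,0,0,0,0,0.06,50]
    - [0,0,0,0,0,0.08,50]
    - [0,0,0,0,0,0.08,50]

```text
time: 7.9
tool_pos: [0.4806, -0.2048, 0.191]
ee_rot: [-3.137, 0.006, -3.031]
wrist_force: [0.3, -0.4, 0.4]
width: 0.0467
finger_force: 0.0
```

```bash
python3 - <<'E'
from h import *
o=get_obs(); print(o['tool_pos'],o['ee_rot'])
s=snap('wrist','w3.png'); 
for q,z in [('small_pan',.006),('knob_right_grip',.043)]:
  for r in place_of('wrist',q)[:2]: print(q,r['pixel'],r['score'],at(s,r['pixel'],z))
s=snap('top')
for c in ['top','scene']:
  s=snap(c); r=masks_of(c,'small_pan')[0]; print(r['extent'],r['score'])
  r=place_of(c,'small_pan')[0];print(at(s,r['pixel'],.006))
E
```

```text
[ 0.48057997 -0.20477032  0.19095623] [-3.13735858  0.00554873 -3.03053327]
small_pan [323.3, 354.9] 0.93 [ 0.63219363 -0.1834028   0.006     ]
knob_right_grip [324.1, 217.0] 0.83 [ 0.47754445 -0.20105257  0.043     ]
[345.6, 127.2, 401.8, 233.8] 0.72
[ 0.63272881 -0.18105561  0.006     ]
[257.7, 259.9, 302.4, 327.1] 0.67
[ 0.63360811 -0.18903074  0.006     ]
```

View pics/w3.png

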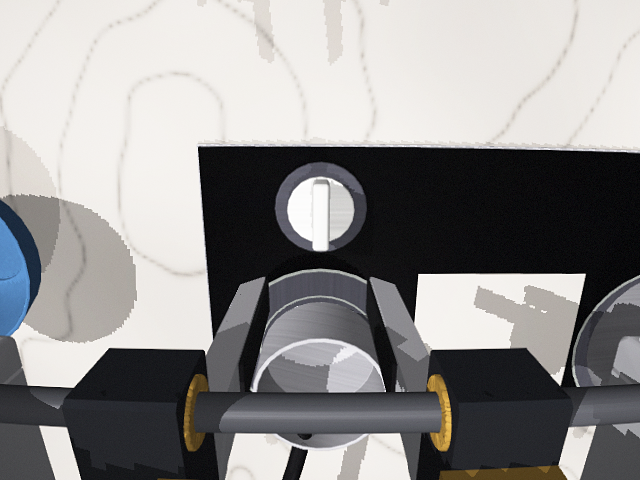

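The knob bar is straight front to back at (320,215). The small pan's rim is at columns 252–387, with its front edge at row about 339. I'll check the pan centre from the rim.

```bash
python3 - <<'E'
from h import *
s=snap('wrist')
for p in [(252,392),(387,392),(320,339),(320,450)]: print(at(s,p,.076))
s=snap('top','t2.png')
cv2.imwrite('pics/t2c.png',cv2.resize(s['pixels'][150:260,320:430],(550,550),interpolation=2)[:,:,::-1])
E
```

```text
[ 0.62508474 -0.2442749   0.076     ]
[ 0.61244568 -0.12951144  0.076     ]
[ 0.56727589 -0.19234661  0.076     ]
[ 0.68140248 -0.17936049  0.076     ]
```

Emit:
apply_moves:
  commands:
    - [0,0,0,0.04,0.005,0,60]
    - [0,0,0,0.08,0.01,0,70]
    - [0,0,0,0.12,0.015,0,70]
    - [0,0,0,0.15,0.02,0,70]
    - [0,0,0,0.15,0.02,0,70]

```text
time: 9.0
tool_pos: [0.6314, -0.1825, 0.1855]
ee_rot: [3.14, -0.001, -3.028]
wrist_force: [1.0, 0.3, 0.1]
width: 0.0657
finger_force: 0.0
```

```bash
python3 - <<'E'
from h import *
o=get_obs(); print(o['tool_pos'],o['ee_rot'],o['width'])
s=snap('wrist','w4.png'); 
for r in place_of('wrist','small_pan')[:2]: print(r['pixel'],r['score'],at(s,r['pixel'],.006))
E
```

```text
[ 0.63136879 -0.18247541  0.18549782] [ 3.14010189e+00 -1.06449389e-03 -3.02788882e+00] 0.06574444030889831
```

View pics/w4.png

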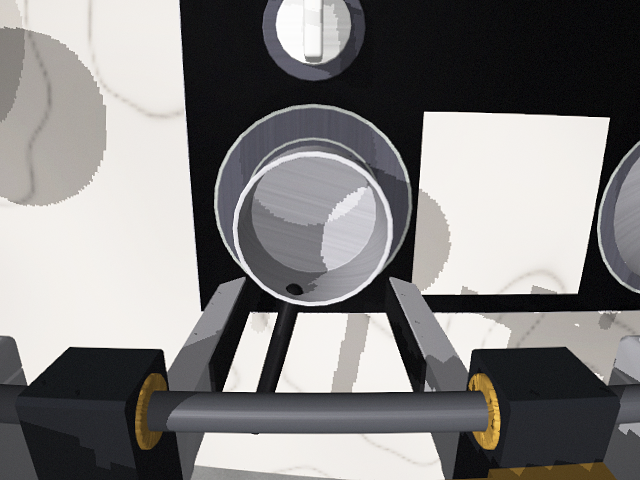

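The rim spans columns 234–392 and rows 151–305, and the rest has its corners at (424,112), (609,117), (580,294) and (413,295).

```bash
python3 - <<'E'
from h import *
s=snap('wrist')
P=np.array([at(s,p,.076)[:2] for p in [(234,228),(392,228),(313,151),(313,305)]]); print(P.round(4),P.mean(0),np.linalg.norm(P[0]-P[1]),np.linalg.norm(P[2]-P[3]))
P=np.array([at(s,p,.006)[:2] for p in [(424,112),(609,117),(580,294),(413,295)]]); print(P.round(4),P.mean(0))
E
```

```text
[[ 0.6318 -0.2466]
 [ 0.6187 -0.1295]
 [ 0.5692 -0.1941]
 [ 0.6876 -0.1812]] [ 0.62680938 -0.1878566 ] 0.1178174330134576 0.11906878335031003
[[ 0.53   -0.1027]
 [ 0.5111  0.0665]
 [ 0.6818  0.0878]
 [ 0.6999 -0.0825]] [ 0.60568037 -0.00771915]
```

Emit:
apply_moves:
  commands:
    - [0,0,0,-0.004,-0.005,-0.02,70]
    - [0,0,0,-0.004,-0.005,-0.05,70]
    - [0,0,0,-0.004,-0.005,-0.08,70]
    - [0,0,0,-0.004,-0.005,-0.08,70]
    - [0,0,0,-0.004,-0.005,-0.08,70]

```text
time: 9.65
tool_pos: [0.6239, -0.1889, 0.1084]
ee_rot: [3.141, -0.0, -3.031]
wrist_force: [0.6, -0.4, 0.4]
width: 0.066
finger_force: 0.0
```

Emit:
apply_moves:
  commands:
    - [0,0,0,0,0,-0.015,70]
    - [0,0,0,0,0,-0.03,70]
    - [0,0,0,0,0,-0.045,70]
    - [0,0,0,0,0,-0.06,70]
    - [0,0,0,0,0,-0.075,70]

```text
time: 10.15
tool_pos: [0.6245, -0.1884, 0.0308]
ee_rot: [3.141, -0.001, -3.03]
wrist_force: [1.1, 0.4, 0.1]
width: 0.0657
finger_force: 0.0
```

Emit:
apply_moves:
  commands:
    - [0,0,0,0,0.001,0,70]
    - [0,0,0,0,0.003,0,70]
    - [0,0,0,0,0.005,0,70]
    - [0,0,0,-0.001,0.007,0,70]
    - [0,0,0,-0.001,0.009,0,70]

```text
time: 10.65
tool_pos: [0.6243, -0.1796, 0.0337]
ee_rot: [-3.141, 0.001, -3.03]
wrist_force: [0.1, -0.9, -0.2]
width: 0.0656
finger_force: 0.0
```

Emit:
apply_moves:
  commands:
    - [0,0,0,-0.0005,0.004,0,70]
    - [0,0,0,-0.001,0.01,0,70]
    - [0,0,0,-0.002,0.017,0,70]
    - [0,0,0,-0.003,0.024,0,70]
    - [0,0,0,-0.003,0.032,0,70]

```text
time: 11.15
tool_pos: [0.6213, -0.1491, 0.0337]
ee_rot: [-3.138, 0.001, -3.031]
wrist_force: [-0.0, -5.7, 0.5]
width: 0.0657
finger_force: 2.4
```

Emit:
apply_moves:
  commands:
    - [0,0,0,-0.001,0.008,0,70]
    - [0,0,0,-0.002,0.016,0,70]
    - [0,0,0,-0.003,0.024,0,70]
    - [0,0,0,-0.004,0.032,0,70]
    - [0,0,0,-0.005,0.04,0,70]

```text
time: 11.65
tool_pos: [0.6164, -0.1089, 0.0337]
ee_rot: [-3.138, 0.002, -3.031]
wrist_force: [0.9, -5.5, 1.2]
width: 0.066
finger_force: 2.7
```

Emit:
apply_moves:
  commands:
    - [0,0,0,-0.001,0.008,0,70]
    - [0,0,0,-0.002,0.016,0,70]
    - [0,0,0,-0.003,0.024,0,70]
    - [0,0,0,-0.004,0.032,0,70]
    - [0,0,0,-0.005,0.04,0,70]

```text
time: 12.15
tool_pos: [0.6114, -0.0689, 0.0337]
ee_rot: [-3.138, 0.002, -3.031]
wrist_force: [0.9, -5.2, 1.2]
width: 0.0656
finger_force: 2.7
```

Emit:
apply_moves:
  commands:
    - [0,0,0,-0.001,0.008,0,70]
    - [0,0,0,-0.002,0.016,0,70]
    - [0,0,0,-0.003,0.024,0,70]
    - [0,0,0,-0.004,0.032,0,70]
    - [0,0,0,-0.005,0.04,0,70]

```text
time: 12.65
tool_pos: [0.6064, -0.029, 0.0337]
ee_rot: [-3.138, 0.002, -3.031]
wrist_force: [-0.5, -5.7, 1.2]
width: 0.0653
finger_force: 2.8
```

```bash
python3 - <<'E'
from h import *
o=get_obs(); print(o['tool_pos'],o['ee_rot'],o['wrist_force'])
for c in ['top','scene']:
  s=snap(c)
  for q in ['small_pan','large_pan']:
    for r in place_of(c,q)[:1]: print(c,q,r['pixel'],r['score'],at(s,r['pixel'],.006))
E
```

```text
[ 0.60639352 -0.02895859  0.03369273] [-3.13824712e+00  1.50416320e-03 -3.03096480e+00] [-0.5032584  -5.65916839  1.21756438]
top small_pan [305.8, 215.9] 0.88 [ 0.60717259 -0.03012746  0.006     ]
top large_pan [218.3, 224.2] 0.84 [0.58303123 0.1773798  0.006     ]
scene small_pan [326.4, 271.3] 0.77 [ 0.60100187 -0.03571469  0.006     ]
scene large_pan [384.9, 245.3] 0.56 [0.57233045 0.17768475 0.006     ]
```

Moving as expected. The last 28 mm, then back off and lift.

Emit:
apply_moves:
  commands:
    - [0,0,0,0,0.008,0,70]
    - [0,0,0,-0.001,0.016,0,70]
    - [0,0,0,-0.001,0.022,0,70]
    - [0,0,0,-0.001,0.026,0,70]
    - [0,0,0,-0.001,0.028,0,70]

```text
time: 13.45
tool_pos: [0.6048, -0.0005, 0.0328]
ee_rot: [-3.14, -0.0, -3.031]
wrist_force: [-0.7, -5.2, 1.3]
width: 0.0661
finger_force: 2.8
```

Emit:
apply_moves:
  commands:
    - [0,0,0,0,-0.003,0,65]
    - [0,0,0,0,-0.007,0,60]
    - [0,0,0,0,-0.008,0.01,60]
    - [0,0,0,0,-0.008,0.04,60]
    - [0,0,0,0,-0.008,0.07,60]

```text
time: 13.95
tool_pos: [0.6041, -0.0073, 0.103]
ee_rot: [3.14, -0.002, -3.031]
wrist_force: [1.4, -0.4, 1.1]
width: 0.0561
finger_force: 0.0
```

Emit:
apply_moves:
  commands:
    - [0,0,0,0,0,0.03,60]
    - [0,0,0,0,0,0.07,60]
    - [0,0,0,-0.03,0,0.1,60]
    - [0,0,0,-0.07,0,0.1,60]
    - [0,0,0,-0.11,0,0.1,60]

```text
time: 14.45
tool_pos: [0.4945, -0.0074, 0.2049]
ee_rot: [3.142, 0.004, -3.03]
wrist_force: [-1.1, -0.3, 0.8]
width: 0.0563
finger_force: 0.0
```

```bash
python3 - <<'E'
from h import *
o=get_obs(); print(o['tool_pos'],o['ee_rot'],o['wrist_force'])
for c in ['top','wrist','scene']:
  s=snap(c,c+'9.png')
  for q in ['small_pan','large_pan','rest','knob_left_grip','knob_right_grip']:
    for r in place_of(c,q)[:1]: print(c,q,r['pixel'],r['score'],at(s,r['pixel'],.043 if 'knob' in q else .006).round(4))
E
```

```text
[ 0.49453665 -0.00740792  0.20491294] [ 3.14151491  0.003624   -3.03010147] [-1.05578307 -0.27381035  0.84722046]
top small_pan [296.8, 218.5] 0.72 [ 0.6005 -0.0089  0.006 ]
top large_pan [217.9, 223.0] 0.76 [0.5859 0.1784 0.006 ]
top knob_left_grip [222.2, 286.4] 0.79 [0.4355 0.1587 0.043 ]
top knob_right_grip [380.1, 271.4] 0.55 [ 0.4774 -0.2032  0.043 ]
wrist small_pan [306.4, 304.9] 0.92 [ 0.5975 -0.0084  0.006 ]
wrist large_pan [481.4, 312.0] 0.89 [0.5864 0.174  0.006 ]
wrist knob_left_grip [515.0, 176.1] 0.92 [0.4408 0.1557 0.043 ]
wrist knob_right_grip [96.0, 172.8] 0.95 [ 0.4776 -0.2018  0.043 ]
scene small_pan [331.5, 269.1] 0.78 [ 0.5989 -0.0184  0.006 ]
scene large_pan [387.2, 247.6] 0.77 [0.5848 0.1777 0.006 ]
scene knob_left_grip [357.8, 212.8] 0.54 [0.433  0.1635 0.043 ]
scene knob_right_grip [253.4, 253.9] 0.55 [ 0.4831 -0.2052  0.043 ]
```

View pics/wrist9.png

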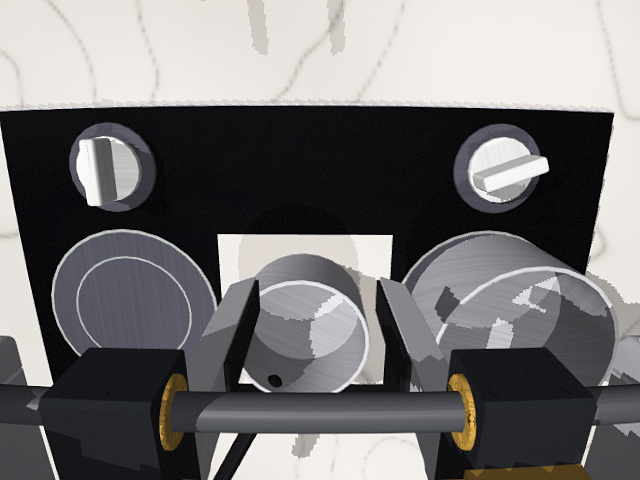

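The wrist view shows the small pan on the rest at about (306,305), about 8 mm off centre at most. The right knob's bar is straight at (97,172), and the left knob is still on. I'm handing in.

```bash
python3 -c "
from bench import *
print(close_job())"
```

```text
the job is handed in; nothing more can be done
None
```

The small pan now stands on the stone rest, about 8 mm from its centre by the camera images. The right knob is turned to its off stop, the large pan and its knob are as they were, and the job is handed in; no verdict came back.

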